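# Clamp an agate slab with the U-clamp and hand nut

### The job

Clamp the agate slab on the slotted plate: slide the fork of the U-clamp in under the nut so that it straddles the stud, its solid toe lying flat on the slab and its fork tips on the step block, and let go of it. Then run the knurled nut down clockwise by hand until you feel it bite on the clamp, and give it about a quarter turn more: snug, not wrung tight. Do not shift the slab, and leave the other things on the bench where they are.

Things in the scene. Friction and masses are not known exactly. Their poses are not given: they have to be found in the camera images.
- plate: Grey cast T-slot plate fixed to the bench, 222 x 130 mm and 30 mm high, carrying the stud, nut and step block. Origin on the stud's axis at bench level; z up; its x axis runs along the slot from the slab (at -x) past the stud to the step block (at +x). The plate reaches from x = -150 to +72 mm. The upright threaded stud is 20 mm thick and its tip stands 120 mm above the bench.
- stud_foot (a point): Point on the stud's axis at the plate's top face, 30 mm above the bench.
- step_block: Dark steel step block fixed on the plate on the far side of the stud from the slab; 60 mm wide across. Its highest step spans 33 to 57 mm from the stud's axis along the plate's x and its top is 52 mm above the bench, level with the slab; a step 15 mm high follows up to 71 mm. Axes as the plate; origin at the stud's axis on the plate's top face.
- clamp_nut: Round knurled steel nut, 44 mm across, 24 mm high, started on the stud; a 3 mm spring washer (39 mm across) is captive under it. Origin on its axis at the nut's underside, z up. Clockwise from above it goes down 6 mm a turn; it turns freely (0.04 N m) and stays where left. Held with only 20 N, fingers slip round it when the clamp force reaches about 65 N (half a turn past the bite).
- nut_turn (a joint): Turn of the nut in rad, growing clockwise from above (downward); starts at 0 to 2.2. At 0 the nut's underside is 74 mm and the washer's 71 mm above the bench; the top of the U-clamp in place is at 64 mm, so it bites 7.33 rad from 0. From there force and torque rise about evenly, by some 22 N and 0.2 to 0.35 N m a quarter turn; after half a turn the washer is flat and they rise steeply.
- slab: Flat brown banded agate slab with an irregular ten-sided outline about 96 mm across and 22 mm thick, 0.38 kg, lying loose on the plate, about 100 mm from the stud. Origin at the middle of its underside, z up; its top is 52 mm above the bench.
- u_clamp: Bright aluminium U-shaped strap clamp lying loose on the bench, 140 mm long, 46 mm wide, 12 mm thick, about 0.14 kg. Origin at the middle of its underside, z up. The solid toe spans x = -70 to -25 mm; from there two prongs, 10 mm wide each with a 26 mm gap between them, run to x = +70 mm, the gap open at that end.
- fork_seat (a point): Point in the middle of the U-clamp's gap, at x = +15 mm of its frame, at its underside: the stud's axis should stand here.
- toe_grip (a point): Middle of the U-clamp's solid toe, at x = -45 mm of its frame, half way up its thickness: the place to grip it across its 46 mm width.
- spare_strap: Bystander: dark flat strap with a closed slot, 118 x 34 x 9 mm. Leave alone.
- spare_block: Bystander: loose dark step block, 48 x 32 x 36 mm.
- spanner: Bystander: open-ended spanner, 190 mm long.
- pliers: Bystander: pliers with yellow and black grips, 160 mm long.
- loupe: Bystander: small black folding magnifier, 30 mm across, 26 mm high.
- stone_a: Bystander: rough stone, 85 mm.
- stone_b: Bystander: rough dark stone, 55 mm.
- stone_c: Bystander: rough pale stone, 70 mm.
Things that resemble listed ones, but are neither listed nor needed, are in the scene too. Several things have the shape of the u_clamp; the one meant has the colours described above.

How it is judged:
By the outcome, as a careful person would: the job done as asked, in the order asked, and still so for the second after the job is handed in, with the robot touching nothing.
It also fails if it takes over 64 s, if anything falls off the work surface, if the arm or the gripper's body presses on something with over 40 N, if the wrist force passes 120 N, or if a joint passes its speed limit or range.

### The arm

A 6-joint arm with a two-finger parallel gripper is mounted at the origin on the work surface. World frame = base frame: x ahead of the robot, y to its left, z up, the work surface at z = 0. Lengths are in mm, angles in rad, forces in N, time in s.
With the tool pointing down it reaches from about 350 to 975 mm from the base axis. Payload 7.1 kg.
Tool frame: the origin (TCP) lies on the mounting face of the last link; the fingertips stand 182 mm ahead of it and the grasp point (between the pads) lies 163 mm ahead of it (ctrl.tcp_to_tips is the distance from the TCP to the fingertips, in mm); z points along the fingers, y is the direction in which the jaws open and shut (so a half turn about z gives the same grasp; the last joint's range is limited). The gripper opens to 88 mm and grips with 3 to 60 N. Pads are 20 mm wide; open, the fingers measure 115 mm over their backs; the gripper's body (75 mm by 178 mm) begins 61 mm behind the grasp point.
Start: joints at [1.305, 0.423, 1.63, -0, 1.089, -0.019], TCP at [152.658, 606.054, 404.675] pointing down, gripper open.
Joint ranges: [-3, 3], [-0.9, 2.11], [0.09, 2.58], [-1.31, 4.45], [0.11, 2.69], [-2.54, 2.54]. Speed limits (rad/s): [2.39, 2.39, 3.01, 3.14, 3.14, 3.14].

### API

Orientations are given as a rotation vector (axis times angle).
In Python, from workcell import ctrl gives the robot as it stands. The module is installed in compiled form; this text tells all that it offers.
- The arm moves only by the tool send_rows, never from a script. Its argument "commands" is a list of rows, each an object with "translation": the shift along the world's x, y, z normalised to -1 to 1, where 1 is 0.1 m, a list of three; "twist": the turn, a rotation vector about the world's x, y, z normalised to -1 to 1, where 1 is 0.5 rad, a list of three. A call has exactly 10 rows; each row is the pose to reach, as a shift and turn from the pose commanded when the call began; what a row does not reach only later rows make up. A row lasts 1/10 s, in which the tool goes at most 50 mm and 8.59 degrees, less where a joint would pass 70% of its speed; a pose out of reach is approached as far as the arm can. A call with a number of a shift or a turn outside -1 to 1 is refused whole. A call with a gripper value outside its range is refused whole. "grip" is the closure, from -1 (fully open) to 1 (shut), set as the call begins (left out, the last holds). The fingers move at their own pace and stop on an object; the grip force is fixed at half the most. Time passes only in rows, so rows that repeat a pose let the fingers close, or fill a call up. It gives the time, the measured TCP pose, the force and the opening at its end, in the units of the state.
- ctrl.get_obs(): the state, without advancing time (a new reading comes with each control period).
- ctrl.get_image(name): name is "side" or "top" or "wrist"; returns a dict with "img" (400x640x3 uint8, red, green, blue), "intrinsics" (3x3 intrinsics, pixels), "dist" ([k1, k2, p1, p2, k3] as OpenCV has them; the pictures are not rectified), "cam_to_world" (4x4, takes a point from camera to world coordinates). Camera axes: x right, y down, z forward; pixel columns grow to the right and rows downward; lengths in mm; the calibration is good to about 2 mm. A picture is of the moment at which its call begins. There is no depth.
- ctrl.close_job(): hands the job in, once; it reports no verdict.
The state is a dict: "t": time; "qpos": joint angles; "qvel": joint speeds; "joint_torque": joint torques, N m; "ee_pos": TCP position; "orientation": TCP orientation; "ft_force": force on the tool from outside, world axes, zero at the start; "moment": the same for the moment, N m; "width": finger opening in mm.
Only numpy, scipy, OpenCV 4.12 (cv2) and the standard library are available. Lean on these libraries where they do the work, as an engineer would, in place of code of your own. Each camera call takes 0.05 s, during which the arm holds its last target. There are 200 camera calls.

## Working session

There is one attempt and no reset: what is moved stays moved. The work goes in short steps, Python scripts to look and compute and a tool call to move; the robot and the scene stay as the last step left them, time stands still between calls to the robot, and variables do not carry over. Pictures are saved under pics/ and viewed, about 8 in all and at most 12, crops included, and the job is handed in when it is done.

Besides the shell and the picture viewer there is one more tool, called as name(argument=value, ...) on one line, values as JSON. send_rows: Moves the arm, as the interface text tells. Its arguments: {"type":"object","properties":{"commands":{"type":"array","items":{"type":"object","properties":{"translation":{"type":"array","items":{"type":"number"}},"twist":{"type":"array","items":{"type":"number"}}}}},"grip":{"type":"number"}},"required":["commands"]}

```bash
mkdir -p pics
cat > h.py <<'E'
import numpy as np, cv2
from workcell import ctrl
def shot(name,fn=None):
    d=ctrl.get_image(name)
    if fn: cv2.imwrite('pics/'+fn,d['img'][:,:,::-1])
    return d
def ray(d,u,v,z):
    p=cv2.undistortPoints(np.array([[[u,v]]],float),np.array(d['intrinsics']),np.array(d['dist']))[0,0]
    T=np.array(d['cam_to_world']); r=T[:3,:3]@[p[0],p[1],1]; o=T[:3,3]
    return o+r*(z-o[2])/r[2]
def proj(d,P):
    T=np.linalg.inv(np.array(d['cam_to_world'])); r=cv2.Rodrigues(T[:3,:3])[0]
    return cv2.projectPoints(np.array(P,float).reshape(-1,1,3),r,T[:3,3],np.array(d['intrinsics']),np.array(d['dist']))[0][:,0]
def save(d,fn):
    import pickle; pickle.dump(d,open(fn,'wb'))
E
python3 - <<'E'
from h import *
for n in('top','side'):
    d=shot(n,n+'1.png'); save(d,n+'1.pkl'); print(n,np.round(d['cam_to_world'],2).tolist(),np.round(d['intrinsics'],0).tolist())
print(ctrl.get_obs())
E
```

```text
top [[-0.02, -0.99, 0.15, 347.18], [-1.0, 0.02, -0.0, -7.14], [-0.0, -0.15, -0.99, 1284.09], [0.0, 0.0, 0.0, 1.0]] [[432.0, 0.0, 319.0], [0.0, 432.0, 205.0], [0.0, 0.0, 1.0]]
side [[0.95, -0.23, 0.22, 354.56], [-0.32, -0.67, 0.67, -603.34], [-0.01, -0.71, -0.7, 683.1], [0.0, 0.0, 0.0, 1.0]] [[383.0, 0.0, 327.0], [0.0, 383.0, 198.0], [0.0, 0.0, 1.0]]
{'t': 0.1, 'qpos': array([ 1.30495825e+00,  4.23753103e-01,  1.63059201e+00,  5.61125738e-06,
        1.08858317e+00, -1.90032658e-02]), 'qvel': array([-0.00047578,  0.00167374, -0.00178161,  0.00055866, -0.00062549,
        0.00064817]), 'joint_torque': array([-3.16899868e-04, -5.45613956e+01, -2.74321783e+01,  6.45697676e-02,
        1.88107841e-02, -5.08679307e-05]), 'ee_pos': array([152.6222017 , 605.82687336, 403.99479991]), 'orientation': array([-3.86723700e-01, -3.11750266e+00,  2.07553397e-03]), 'ft_force': array([0.1838258 , 0.65490153, 0.39025775]), 'moment': array([ 0.00844618,  0.01320329, -0.0152824 ]), 'width': 88.14572159847376}
```

View pics/top1.png

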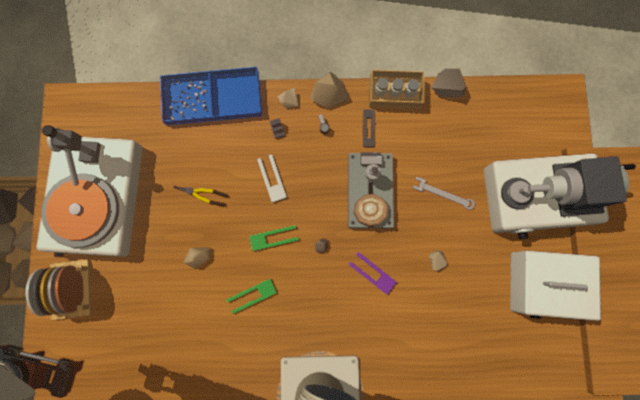

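View pics/side1.png

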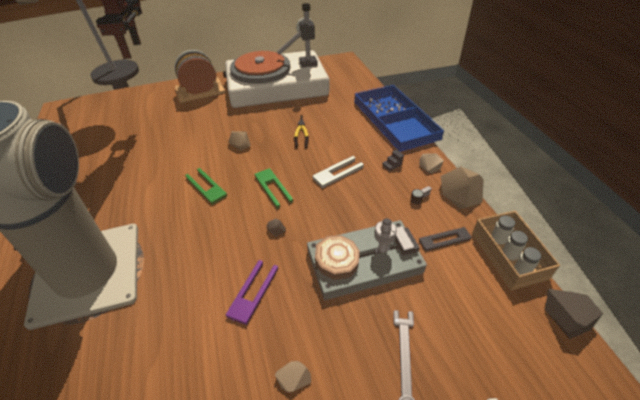

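The top view shows the bright U-clamp near (272,178), toe at the bottom. The plate is near (371,190), with the slab at (371,210), the stud/nut at (372,172) and the step block at (372,158). In the side view the clamp is at (338,172) and the stud at (385,238).

Run:
```python
from h import *
import pickle
d=pickle.load(open('top1.pkl','rb')); s=pickle.load(open('side1.pkl','rb'))
a=cv2.resize(d['img'][145:235,340:405],None,fx=6,fy=6,interpolation=cv2.INTER_CUBIC)
b=cv2.resize(s['img'][205:305,300:430],None,fx=3,fy=5.4,interpolation=cv2.INTER_CUBIC)
cv2.imwrite('pics/c1.png',np.hstack([a,b])[:,:,::-1])
for n,q,lo,(x0,x1,y0,y1) in(('top',d,150,(250,295,145,210)),('side',s,150,(305,370,150,195))):
    g=q['img'][y0:y1,x0:x1].astype(int); m=((g.min(2)>lo)).astype(np.uint8)
    c=max(cv2.findContours(m,0,1)[0],key=cv2.contourArea); 
    h=cv2.boxPoints(cv2.minAreaRect(cv2.convexHull(c)))+[x0,y0]
    P=[np.round(ray(q,*p,12)[:2],1) for p in h]; print(n,h.tolist(),P,[np.linalg.norm(P[i]-P[i-1]) for i in range(4)],np.mean(P,0))
```

```text
top [[257.40000104904175, 159.20000076293945], [271.1999969482422, 154.60000228881836], [285.0999984741211, 196.29999923706055], [271.3000030517578, 200.89999771118164]] [array([686.1, 176.1]), array([699.7, 134.3]), array([570.4,  92.8]), array([557.2, 134.1])] [np.float64(135.5699450468281), np.float64(43.956796971571976), np.float64(135.79668626295717), np.float64(43.358159555036444)] [628.35  134.325]
side [[313.0000114440918, 174.99999809265137], [357.0000114440918, 153.0000023841858], [362.6000099182129, 164.2000026702881], [318.6000099182129, 186.1999969482422]] [array([559.3, 132.9]), array([704.3, 182.5]), array([700.5, 131.7]), array([560.1,  86.7])] [np.float64(46.20692588779306), np.float64(153.2486867806703), np.float64(50.941927721671476), np.float64(147.4352739340216)] [631.05 133.45]
```

View pics/c1.png

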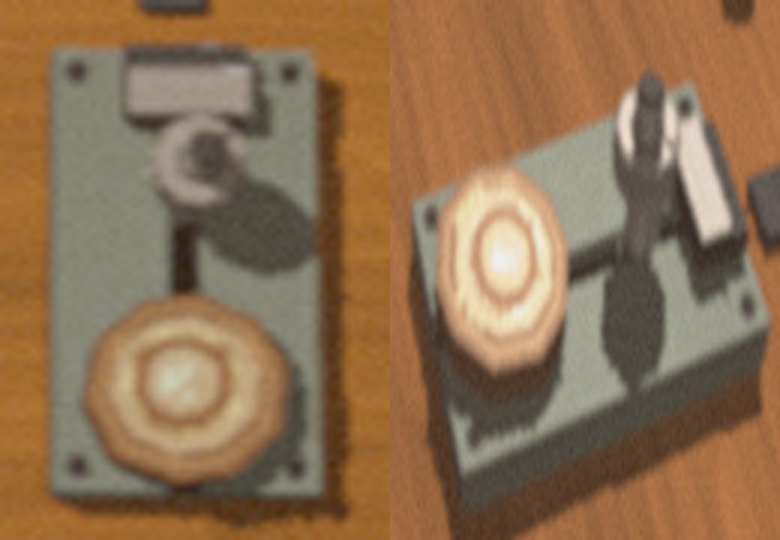

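Run:
```python
from h import *
import pickle
d=pickle.load(open('top1.pkl','rb')); s=pickle.load(open('side1.pkl','rb'))
T=lambda a,b:(340+a/6-.4,145+b/6-.4)
S=lambda a,b:(300+(a-390)/3-.3,205+b/5.4-.4)
def fit(q,pts):
    P=np.array([ray(q,*p,30)[:2] for p in pts]); M=np.array([[72,65],[72,-65],[-150,-65],[-150,65]])
    A=M-M.mean(0);B=P-P.mean(0); th=np.arctan2((A[:,0]*B[:,1]-A[:,1]*B[:,0]).sum(),(A*B).sum())
    R=np.array([[np.cos(th),-np.sin(th)],[np.sin(th),np.cos(th)]]); t=P.mean(0)-R@M.mean(0)
    print(P.round(1).tolist(),'yaw',th,'stud',t,'resid',(M@R.T+t-P).round(1).tolist())
fit(d,[T(50,48),T(315,48),T(322,492),T(50,495)])
fit(s,[S(688,83),S(768,320),S(463,470),S(413,203)])
print('studtip',ray(d,*T(208,152),120),ray(s,*S(651,80),120))
print('blocktop',ray(d,*T(190,88),52))
print('slab',ray(d,*T(188,390),52),ray(s,*S(503,268),52))
```

```text
[[696.7, -97.5], [694.3, -229.7], [472.0, -223.5], [472.9, -91.3]] yaw -0.023805102730113638 stud [ 622.95965465 -161.41014519] resid [[-0.2, -0.6], [-0.9, 1.5], [-0.5, 0.6], [1.7, -1.5]]
[[694.5, -99.2], [692.9, -227.7], [473.2, -221.8], [477.5, -93.5]] yaw -0.025557819957217044 stud [ 623.50117582 -161.57348117] resid [[2.7, 0.8], [1.0, -0.7], [-1.4, -0.9], [-2.3, 0.8]]
studtip [ 620.98203714 -162.35557981  120.        ] [ 625.16290877 -159.42724585  120.        ]
blocktop [ 669.18257831 -163.80515591   52.        ]
slab [ 520.09467211 -157.50040617   52.        ] [ 522.37341787 -160.41042132   52.        ]
```

send_rows(commands=[{"translation": [0.087, -0.097, -0.024], "twist": [0, 0, 0.0224]}, {"translation": [0.174, -0.194, -0.048], "twist": [0, 0, 0.0448]}, {"translation": [0.261, -0.291, -0.072], "twist": [0, 0, 0.0672]}, {"translation": [0.348, -0.388, -0.096], "twist": [0, 0, 0.0896]}, {"translation": [0.435, -0.485, -0.12], "twist": [0, 0, 0.112]}, {"translation": [0.522, -0.582, -0.144], "twist": [0, 0, 0.1344]}, {"translation": [0.609, -0.679, -0.168], "twist": [0, 0, 0.1568]}, {"translation": [0.696, -0.776, -0.192], "twist": [0, 0, 0.1792]}, {"translation": [0.783, -0.873, -0.216], "twist": [0, 0, 0.2016]}, {"translation": [0.87, -0.97, -0.24], "twist": [0, 0, 0.224]}], grip=-1)

```text
t: 1.1
ee_pos: [240.6, 507.6, 380.4]
orientation: [-0.211, -3.134, 0.001]
ft_force: [-0.0, 0.5, 0.0]
width: 88.2
```

send_rows(commands=[{"translation": [0.087, -0.097, -0.024], "twist": [0, 0, 0.0224]}, {"translation": [0.174, -0.194, -0.048], "twist": [0, 0, 0.0448]}, {"translation": [0.261, -0.291, -0.072], "twist": [0, 0, 0.0672]}, {"translation": [0.348, -0.388, -0.096], "twist": [0, 0, 0.0896]}, {"translation": [0.435, -0.485, -0.12], "twist": [0, 0, 0.112]}, {"translation": [0.522, -0.582, -0.144], "twist": [0, 0, 0.1344]}, {"translation": [0.609, -0.679, -0.168], "twist": [0, 0, 0.1568]}, {"translation": [0.696, -0.776, -0.192], "twist": [0, 0, 0.1792]}, {"translation": [0.783, -0.873, -0.216], "twist": [0, 0, 0.2016]}, {"translation": [0.87, -0.97, -0.24], "twist": [0, 0, 0.224]}])

```text
t: 2.1
ee_pos: [327.3, 410.6, 356.5]
orientation: [-0.036, -3.141, 0.0]
ft_force: [-0.2, 0.4, -0.5]
width: 88.1
```

send_rows(commands=[{"translation": [0.087, -0.097, -0.024], "twist": [0, 0, 0.0224]}, {"translation": [0.174, -0.194, -0.048], "twist": [0, 0, 0.0448]}, {"translation": [0.261, -0.291, -0.072], "twist": [0, 0, 0.0672]}, {"translation": [0.348, -0.388, -0.096], "twist": [0, 0, 0.0896]}, {"translation": [0.435, -0.485, -0.12], "twist": [0, 0, 0.112]}, {"translation": [0.522, -0.582, -0.144], "twist": [0, 0, 0.1344]}, {"translation": [0.609, -0.679, -0.168], "twist": [0, 0, 0.1568]}, {"translation": [0.696, -0.776, -0.192], "twist": [0, 0, 0.1792]}, {"translation": [0.783, -0.873, -0.216], "twist": [0, 0, 0.2016]}, {"translation": [0.87, -0.97, -0.24], "twist": [0, 0, 0.224]}])

```text
t: 3.1
ee_pos: [414.0, 313.5, 332.5]
orientation: [0.14, -3.138, 0.0]
ft_force: [0.3, 0.1, 1.2]
width: 87.8
```

send_rows(commands=[{"translation": [0.087, -0.097, -0.024], "twist": [0, 0, 0.0224]}, {"translation": [0.174, -0.194, -0.048], "twist": [0, 0, 0.0448]}, {"translation": [0.261, -0.291, -0.072], "twist": [0, 0, 0.0672]}, {"translation": [0.348, -0.388, -0.096], "twist": [0, 0, 0.0896]}, {"translation": [0.435, -0.485, -0.12], "twist": [0, 0, 0.112]}, {"translation": [0.522, -0.582, -0.144], "twist": [0, 0, 0.1344]}, {"translation": [0.609, -0.679, -0.168], "twist": [0, 0, 0.1568]}, {"translation": [0.696, -0.776, -0.192], "twist": [0, 0, 0.1792]}, {"translation": [0.783, -0.873, -0.216], "twist": [0, 0, 0.2016]}, {"translation": [0.87, -0.97, -0.24], "twist": [0, 0, 0.224]}])

```text
t: 4.1
ee_pos: [500.8, 216.5, 308.5]
orientation: [0.316, -3.125, 0.0]
ft_force: [-0.3, -0.1, 0.4]
width: 87.7
```

send_rows(commands=[{"translation": [0.087, -0.097, -0.024], "twist": [0, 0, 0.0224]}, {"translation": [0.174, -0.194, -0.048], "twist": [0, 0, 0.0448]}, {"translation": [0.261, -0.291, -0.072], "twist": [0, 0, 0.0672]}, {"translation": [0.348, -0.388, -0.096], "twist": [0, 0, 0.0896]}, {"translation": [0.435, -0.485, -0.12], "twist": [0, 0, 0.112]}, {"translation": [0.522, -0.582, -0.144], "twist": [0, 0, 0.1344]}, {"translation": [0.609, -0.679, -0.168], "twist": [0, 0, 0.1568]}, {"translation": [0.696, -0.776, -0.192], "twist": [0, 0, 0.1792]}, {"translation": [0.783, -0.873, -0.216], "twist": [0, 0, 0.2016]}, {"translation": [0.87, -0.97, -0.24], "twist": [0, 0, 0.224]}])

```text
t: 5.1
ee_pos: [587.7, 119.6, 284.5]
orientation: [0.49, -3.103, 0.0]
ft_force: [0.5, -0.5, 0.4]
width: 87.7
```

Run:
```python
from h import *
d=shot('wrist'); save(d,'w1.pkl'); o=ctrl.get_obs(); print(o['t'],o['qpos'].round(3),o['ee_pos'],o['orientation'],np.round(d['cam_to_world'],2).tolist())
im=d['img'][:,:,::-1].copy()
# predicted outline of clamp top z=12
c,s=np.cos(.312),np.sin(.312); L=[(-70,-23),(70,-23),(70,-13),(-25,-13),(-25,13),(70,13),(70,23),(-70,23)]
P=[(628.5+c*x-s*y,134+s*x+c*y,12) for x,y in L]
cv2.polylines(im,[proj(d,P).round().astype(int)],True,(0,0,255),1)
cv2.imwrite('pics/w1.png',im)
```

```text
5.15 [ 1.790e-01  5.450e-01  1.759e+00 -1.000e-03  8.370e-01 -1.705e+00] [588.85263689 118.55805357 284.34347299] [-4.90193497e-01  3.10249321e+00 -9.10526839e-04] [[-0.31, 0.91, 0.27, 514.07], [0.95, 0.3, 0.09, 96.94], [-0.0, 0.28, -0.96, 265.79], [0.0, 0.0, 0.0, 1.0]]
```

View pics/w1.png

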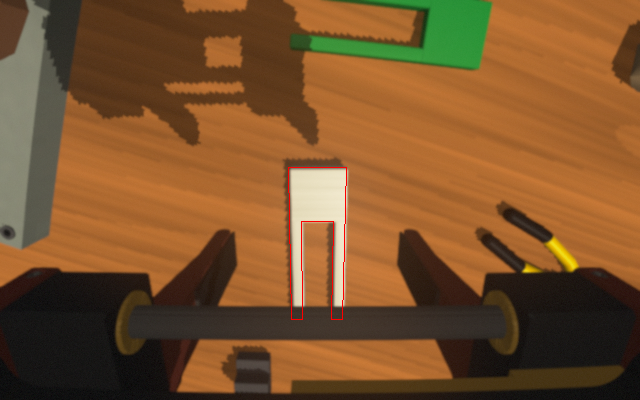

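The wrist view shows the clamp exactly under the predicted red outline, with the toe at (318,195), so the measured clamp pose is good to about 1 mm. I'll descend and grip.

send_rows(commands=[{"translation": [-0.003, 0, -0.12]}, {"translation": [-0.006, 0, -0.25]}, {"translation": [-0.01, 0, -0.38]}, {"translation": [-0.014, 0, -0.51]}, {"translation": [-0.018, 0, -0.64]}, {"translation": [-0.02, 0, -0.77]}, {"translation": [-0.02, 0, -0.88]}, {"translation": [-0.02, 0, -0.95]}, {"translation": [-0.02, 0, -0.99]}, {"translation": [-0.02, 0, -1.0]}])

```text
validation failed for argument at $.co...
```

send_rows(commands=[{"translation": [0, 0, 0]}, {"translation": [0, 0, 0]}, {"translation": [0, 0, 0]}, {"translation": [0, 0, 0]}, {"translation": [0, 0, 0]}, {"translation": [0, 0, 0]}, {"translation": [0, 0, 0]}, {"translation": [0, 0, 0]}, {"translation": [0, 0, 0]}, {"translation": [0, 0, 0]}], grip=1)

```text
validation failed for argument at $.co...
```

Run:
```python
from h import *
o=ctrl.get_obs(); print(o['t'],o['qpos'].round(3),o['ee_pos'],o['orientation'],o['width'],o['ft_force'],o['moment'])
```

```text
5.15 [ 1.790e-01  5.450e-01  1.759e+00 -1.000e-03  8.370e-01 -1.705e+00] [588.85263689 118.55805357 284.34347299] [-4.90193497e-01  3.10249321e+00 -9.10526839e-04] 88.18986189825785 [ 1.14259728 -0.70639034 -0.28160436] [-0.00507225 -0.05186843  0.01013003]
```

send_rows(commands=[{"translation": [-0.003, 0, -0.12], "twist": [0, 0, 0]}, {"translation": [-0.006, 0, -0.25], "twist": [0, 0, 0]}, {"translation": [-0.01, 0, -0.38], "twist": [0, 0, 0]}, {"translation": [-0.014, 0, -0.51], "twist": [0, 0, 0]}, {"translation": [-0.018, 0, -0.64], "twist": [0, 0, 0]}, {"translation": [-0.02, 0, -0.77], "twist": [0, 0, 0]}, {"translation": [-0.02, 0, -0.88], "twist": [0, 0, 0]}, {"translation": [-0.02, 0, -0.95], "twist": [0, 0, 0]}, {"translation": [-0.02, 0, -0.99], "twist": [0, 0, 0]}, {"translation": [-0.02, 0, -1.0], "twist": [0, 0, 0]}])

```text
t: 6.15
ee_pos: [585.6, 121.0, 184.3]
orientation: [0.49, -3.103, 0.0]
ft_force: [0.1, 0.2, -0.1]
width: 88.1
```

send_rows(commands=[{"translation": [0, 0, 0], "twist": [0, 0, 0]}, {"translation": [0, 0, 0], "twist": [0, 0, 0]}, {"translation": [0, 0, 0], "twist": [0, 0, 0]}, {"translation": [0, 0, 0], "twist": [0, 0, 0]}, {"translation": [0, 0, 0], "twist": [0, 0, 0]}, {"translation": [0, 0, 0], "twist": [0, 0, 0]}, {"translation": [0, 0, 0], "twist": [0, 0, 0]}, {"translation": [0, 0, 0], "twist": [0, 0, 0]}, {"translation": [0, 0, 0], "twist": [0, 0, 0]}, {"translation": [0, 0, 0], "twist": [0, 0, 0]}], grip=1)

```text
t: 7.15
ee_pos: [585.7, 121.1, 184.8]
orientation: [-0.49, 3.103, -0.0]
ft_force: [-1.5, -0.8, 2.6]
width: 45.6
```

Run:
```python
from h import *
o=ctrl.get_obs(); print(o['t'],o['qpos'].round(3),o['ee_pos'],o['orientation'],o['width'],o['ft_force'],o['moment'])
```

```text
7.15 [ 0.184  0.699  1.784 -0.     0.659 -1.7  ] [585.72355372 121.06837007 184.84466699] [-4.89984397e-01  3.10293470e+00 -4.06546867e-05] 45.57233988621695 [-1.49463732 -0.83521518  2.59572853] [-0.06566388  0.11063679 -0.03414556]
```

send_rows(commands=[{"translation": [0, 0, 0.18], "twist": [0, 0, 0]}, {"translation": [-0.02, -0.05, 0.36], "twist": [0, 0, -0.01]}, {"translation": [-0.06, -0.15, 0.54], "twist": [0, 0, -0.03]}, {"translation": [-0.1, -0.26, 0.7], "twist": [0, 0, -0.06]}, {"translation": [-0.14, -0.37, 0.8], "twist": [0, 0, -0.09]}, {"translation": [-0.18, -0.48, 0.86], "twist": [0, 0, -0.115]}, {"translation": [-0.23, -0.59, 0.9], "twist": [0, 0, -0.14]}, {"translation": [-0.27, -0.7, 0.9], "twist": [0, 0, -0.17]}, {"translation": [-0.32, -0.81, 0.9], "twist": [0, 0, -0.2]}, {"translation": [-0.36, -0.93, 0.9], "twist": [0, 0, -0.225]}])

```text
t: 8.15
ee_pos: [549.0, 27.1, 274.1]
orientation: [0.313, -3.125, -0.0]
ft_force: [0.0, -0.8, -1.2]
width: 45.7
```

send_rows(commands=[{"translation": [-0.036, -0.093, 0], "twist": [0, 0, -0.0225]}, {"translation": [-0.072, -0.186, 0], "twist": [0, 0, -0.045]}, {"translation": [-0.108, -0.279, 0], "twist": [0, 0, -0.0675]}, {"translation": [-0.144, -0.372, 0], "twist": [0, 0, -0.09]}, {"translation": [-0.18, -0.465, 0], "twist": [0, 0, -0.1125]}, {"translation": [-0.216, -0.558, 0], "twist": [0, 0, -0.135]}, {"translation": [-0.252, -0.651, 0], "twist": [0, 0, -0.1575]}, {"translation": [-0.288, -0.744, 0], "twist": [0, 0, -0.18]}, {"translation": [-0.324, -0.837, 0], "twist": [0, 0, -0.2025]}, {"translation": [-0.36, -0.93, 0], "twist": [0, 0, -0.225]}])

```text
t: 9.15
ee_pos: [513.4, -65.7, 274.7]
orientation: [-0.137, 3.138, -0.0]
ft_force: [-0.4, -0.2, -1.0]
width: 45.9
```

send_rows(commands=[{"translation": [-0.04, -0.12, 0], "twist": [0, 0, -0.03]}, {"translation": [-0.08, -0.24, 0], "twist": [0, 0, -0.06]}, {"translation": [-0.13, -0.36, 0], "twist": [0, 0, -0.09]}, {"translation": [-0.18, -0.48, 0], "twist": [0, 0, -0.12]}, {"translation": [-0.23, -0.6, 0], "twist": [0, 0, -0.15]}, {"translation": [-0.28, -0.71, 0], "twist": [0, 0, -0.18]}, {"translation": [-0.32, -0.82, -0.05], "twist": [0, 0, -0.2]}, {"translation": [-0.35, -0.9, -0.1], "twist": [0, 0, -0.22]}, {"translation": [-0.356, -0.93, -0.15], "twist": [0, 0, -0.226]}, {"translation": [-0.356, -0.93, -0.2], "twist": [0, 0, -0.226]}])

```text
t: 10.15
ee_pos: [478.0, -158.4, 254.1]
orientation: [-0.04, -3.141, -0.0]
ft_force: [-0.1, 0.2, -0.6]
width: 45.6
```

Run:
```python
from h import *
o=ctrl.get_obs(); print(o['t'],o['qpos'].round(3),o['ee_pos'],o['orientation'],o['width'],o['ft_force'],o['moment'])
d=shot('side'); save(d,'s2.pkl'); w=shot('wrist'); save(w,'w2.pkl')
im=d['img'][:,:,::-1]
a=cv2.resize(im[150:310,260:440],(630,560),interpolation=cv2.INTER_CUBIC)
e=o['ee_pos']; z=e[2]-184.7; th=-.0255; c,s=np.cos(th),np.sin(th); ox,oy=e[0]+44.7*c,e[1]+44.7*s
L=[(-70,-23),(70,-23),(70,-13),(-25,-13),(-25,13),(70,13),(70,23),(-70,23)]
p=proj(d,[(ox+c*x-s*y,oy+s*x+c*y,z+12) for x,y in L]); p=((p-[260,150]+.5)*3.5).round().astype(int)
cv2.polylines(a,[p],True,(0,0,255),1)
cv2.imwrite('pics/s2.png',a); print(z)
```

```text
10.15 [-0.344  0.487  1.986  0.     0.669 -1.889] [ 477.98859109 -158.36980248  254.0855808 ] [-4.03143079e-02 -3.14120324e+00 -1.00797794e-04] 45.58694436437328 [-0.13231233  0.1561656  -0.57624871] [ 0.05130798  0.02060727 -0.00731526]
69.38558080252997
```

View pics/s2.png

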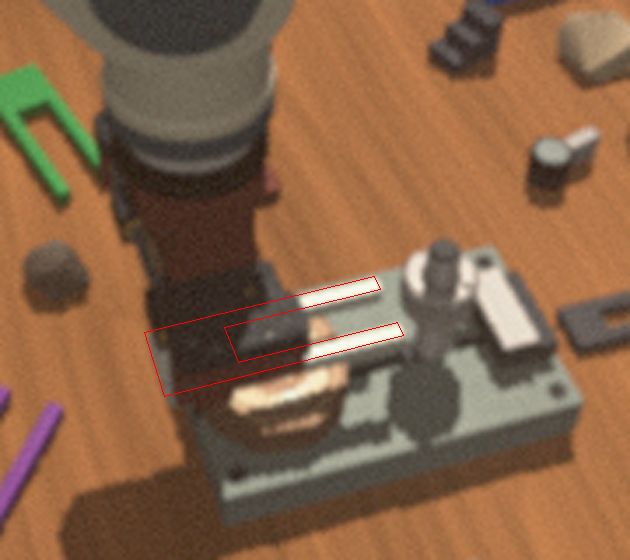

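The side view shows the prongs (tips at (378,285) and (400,328)) on the predicted outline. The clamp is level and aligned with the stud at (440,290). I'll descend and slide it in.

send_rows(commands=[{"translation": [0, 0, -0.05], "twist": [0, 0, 0]}, {"translation": [0, 0, -0.1], "twist": [0, 0, 0]}, {"translation": [0, 0, -0.14], "twist": [0, 0, 0]}, {"translation": [0, 0, -0.157], "twist": [0, 0, 0]}, {"translation": [0, 0, -0.157], "twist": [0, 0, 0]}, {"translation": [0.05, -0.001, -0.157], "twist": [0, 0, 0]}, {"translation": [0.12, -0.003, -0.157], "twist": [0, 0, 0]}, {"translation": [0.2, -0.005, -0.157], "twist": [0, 0, 0]}, {"translation": [0.28, -0.007, -0.157], "twist": [0, 0, 0]}, {"translation": [0.35, -0.009, -0.157], "twist": [0, 0, 0]}])

```text
t: 11.25
ee_pos: [514.1, -158.9, 239.1]
orientation: [0.039, 3.141, -0.0]
ft_force: [0.3, 0.7, -1.2]
width: 45.6
```

send_rows(commands=[{"translation": [0.06, -0.001, 0], "twist": [0, 0, 0]}, {"translation": [0.12, -0.003, 0], "twist": [0, 0, 0]}, {"translation": [0.18, -0.004, 0], "twist": [0, 0, 0]}, {"translation": [0.24, -0.006, 0], "twist": [0, 0, 0]}, {"translation": [0.3, -0.007, 0], "twist": [0, 0, 0]}, {"translation": [0.36, -0.009, 0], "twist": [0, 0, 0]}, {"translation": [0.42, -0.01, 0], "twist": [0, 0, 0]}, {"translation": [0.47, -0.011, 0], "twist": [0, 0, 0]}, {"translation": [0.5, -0.012, 0], "twist": [0, 0, 0]}, {"translation": [0.5, -0.012, 0], "twist": [0, 0, 0]}])

```text
t: 12.25
ee_pos: [563.4, -160.0, 239.0]
orientation: [0.039, 3.141, -0.0]
ft_force: [-0.6, -0.1, -1.4]
width: 45.7
```

Run:
```python
from h import *
o=ctrl.get_obs(); print(o['t'],o['qpos'].round(3),o['ee_pos'],o['orientation'],o['width'],o['ft_force'],o['moment'])
d=shot('side'); save(d,'s3.pkl')
im=d['img'][:,:,::-1]
a=cv2.resize(im[150:310,260:440],(630,560),interpolation=cv2.INTER_CUBIC)
cv2.imwrite('pics/s3.png',a)
```

```text
12.25 [-0.297  0.598  1.806 -0.     0.737 -1.843] [ 563.43318687 -160.04604708  238.95737247] [ 3.86735069e-02  3.14109966e+00 -1.58971101e-04] 45.682062711184685 [-0.64109408 -0.12287597 -1.41215762] [-0.0203346   0.03438509 -0.05185588]
```

View pics/s3.png

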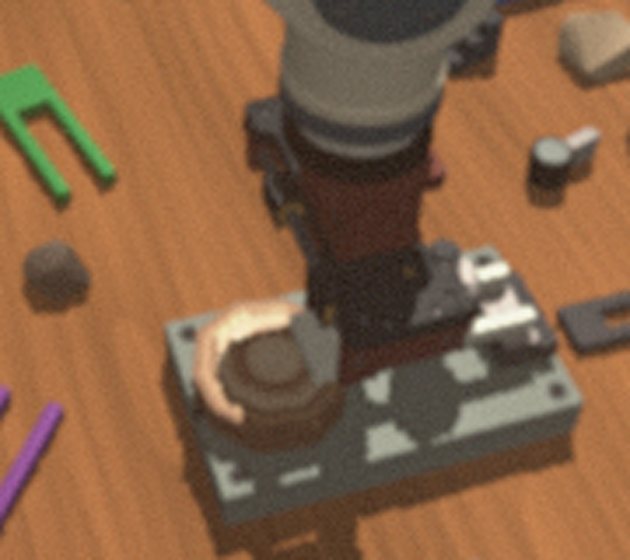

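The fork is in under the nut and the contact force is only noise. Next I lower it about 2.5 mm, release, and move up around the nut.

send_rows(commands=[{"translation": [0, 0, -0.005], "twist": [0, 0, 0]}, {"translation": [0, 0, -0.01], "twist": [0, 0, 0]}, {"translation": [0, 0, -0.015], "twist": [0, 0, 0]}, {"translation": [0, 0, -0.02], "twist": [0, 0, 0]}, {"translation": [0, 0, -0.024], "twist": [0, 0, 0]}, {"translation": [0, 0, -0.024], "twist": [0, 0, 0]}, {"translation": [0, 0, -0.024], "twist": [0, 0, 0]}, {"translation": [0, 0, -0.024], "twist": [0, 0, 0]}, {"translation": [0, 0, -0.024], "twist": [0, 0, 0]}, {"translation": [0, 0, -0.024], "twist": [0, 0, 0]}])

```text
t: 13.3
ee_pos: [563.0, -160.1, 236.8]
orientation: [-0.039, -3.141, 0.0]
ft_force: [-3.4, 0.4, 5.5]
width: 45.9
```

send_rows(commands=[{"translation": [0, 0, 0], "twist": [0, 0, 0]}, {"translation": [0, 0, 0], "twist": [0, 0, 0]}, {"translation": [0, 0, 0], "twist": [0, 0, 0]}, {"translation": [0, 0, 0], "twist": [0, 0, 0]}, {"translation": [0, 0, 0], "twist": [0, 0, 0]}, {"translation": [0, 0, 0], "twist": [0, 0, 0]}, {"translation": [0, 0, 0], "twist": [0, 0, 0]}, {"translation": [0, 0, 0.07], "twist": [0, 0, 0]}, {"translation": [0, 0, 0.15], "twist": [0, 0, 0]}, {"translation": [0, 0, 0.213], "twist": [0, 0, 0]}], grip=-1)

```text
t: 14.3
ee_pos: [563.3, -160.1, 258.9]
orientation: [0.039, 3.14, -0.0]
ft_force: [0.1, 0.4, 0.5]
width: 87.9
```

Run:
```python
from h import *
o=ctrl.get_obs(); print(o['t'],o['qpos'].round(3),o['ee_pos'],o['orientation'],o['width'],o['ft_force'],o['moment'])
d=shot('side'); save(d,'s4.pkl'); w=shot('wrist'); t=shot('top')
im=d['img'][:,:,::-1]
a=cv2.resize(im[190:310,310:440],(520,480),interpolation=cv2.INTER_CUBIC)
b=cv2.resize(t['img'][145:235,340:405,::-1],(280,480),interpolation=cv2.INTER_CUBIC)
cv2.imwrite('pics/s4.png',np.hstack([a,b]))
cv2.imwrite('pics/w4.png',w['img'][:,:,::-1]); save(w,'w4.pkl')
```

```text
14.3 [-0.297  0.566  1.802  0.     0.773 -1.843] [ 563.27716047 -160.10272327  258.93358852] [ 3.89084634e-02  3.14047271e+00 -4.01113654e-04] 87.87923198287858 [0.07999399 0.38383604 0.47064043] [ 0.03972966  0.01462717 -0.01552457]
```

View pics/w4.png

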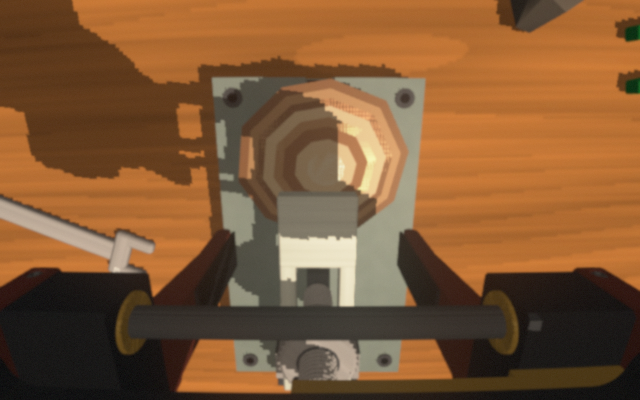

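The wrist view shows the toe lying on the slab at (317,215), prongs straddling the stud at (318,360), fingers open. I'll move around the nut, pre-rotate counter-clockwise, and grip.

send_rows(commands=[{"translation": [0.1, -0.003, 0], "twist": [0, 0, 0]}, {"translation": [0.22, -0.006, 0], "twist": [0, 0, 0]}, {"translation": [0.35, -0.009, 0], "twist": [0, 0, 0]}, {"translation": [0.47, -0.012, 0], "twist": [0, 0, 0]}, {"translation": [0.56, -0.014, 0], "twist": [0, 0, 0.1]}, {"translation": [0.6, -0.015, 0], "twist": [0, 0, 0.3]}, {"translation": [0.6, -0.015, 0], "twist": [0, 0, 0.55]}, {"translation": [0.6, -0.015, 0], "twist": [0, 0, 0.8]}, {"translation": [0.6, -0.015, 0], "twist": [0, 0, 1.0]}, {"translation": [0.6, -0.015, 0], "twist": [0, 0, 1.0]}])

```text
t: 15.45
ee_pos: [623.8, -161.5, 257.6]
orientation: [-0.741, 3.053, -0.0]
ft_force: [-0.1, 0.0, 0.8]
width: 87.9
```

send_rows(commands=[{"translation": [0, 0, 0], "twist": [0, 0, 0]}, {"translation": [0, 0, 0], "twist": [0, 0, 0]}, {"translation": [0, 0, 0], "twist": [0, 0, 0]}, {"translation": [0, 0, 0], "twist": [0, 0, 0]}, {"translation": [0, 0, 0], "twist": [0, 0, 0]}, {"translation": [0, 0, 0], "twist": [0, 0, 0]}, {"translation": [0, 0, 0], "twist": [0, 0, 0]}, {"translation": [0, 0, 0], "twist": [0, 0, 0]}, {"translation": [0, 0, 0], "twist": [0, 0, 0]}, {"translation": [0, 0, 0], "twist": [0, 0, 0]}], grip=1)

```text
t: 16.45
ee_pos: [623.0, -161.5, 257.9]
orientation: [0.739, -3.053, -0.0]
ft_force: [0.9, -0.1, 1.5]
width: 43.6
```

Run:
```python
from h import *
o=ctrl.get_obs(); print(o['t'],o['qpos'].round(3),o['ee_pos'],o['orientation'],o['width'],o['ft_force'],o['moment'])
```

```text
16.45 [-0.272  0.633  1.666  0.     0.842 -2.318] [ 623.04879048 -161.51760547  257.92421759] [ 7.39411770e-01 -3.05332708e+00 -8.27145217e-05] 43.611502109408704 [ 0.89743223 -0.09136126  1.49245859] [ 0.09447663  0.09523028 -0.04834546]
```

send_rows(commands=[{"translation": [0, 0, 0], "twist": [0, 0, -0.1]}, {"translation": [0, 0, -0.001], "twist": [0, 0, -0.2]}, {"translation": [0, 0, -0.001], "twist": [0, 0, -0.3]}, {"translation": [0, 0, -0.002], "twist": [0, 0, -0.4]}, {"translation": [0, 0, -0.002], "twist": [0, 0, -0.5]}, {"translation": [0, 0, -0.003], "twist": [0, 0, -0.6]}, {"translation": [0, 0, -0.003], "twist": [0, 0, -0.7]}, {"translation": [0, 0, -0.004], "twist": [0, 0, -0.8]}, {"translation": [0, 0, -0.004], "twist": [0, 0, -0.9]}, {"translation": [0, 0, -0.005], "twist": [0, 0, -1.0]}])

```text
t: 17.45
ee_pos: [623.1, -161.4, 257.4]
orientation: [-0.042, -3.141, -0.0]
ft_force: [-0.8, 1.8, 1.4]
width: 43.5
```

Run:
```python
from h import *
o=ctrl.get_obs(); print(o['t'],o['qpos'].round(3),o['ee_pos'],o['width'],o['ft_force'],o['moment'],o['joint_torque'][5])
```

```text
17.45 [-0.272  0.634  1.666  0.     0.842 -1.816] [ 623.06288421 -161.38753568  257.43570904] 43.544130000275075 [-0.80723317  1.78047446  1.41608815] [0.28146993 0.09425393 0.03641881] -0.6248213164508343
```

Free turning: 0.036 N m, as expected. I'll finish the first stroke.

send_rows(commands=[{"translation": [0, 0, 0], "twist": [0, 0, -0.1]}, {"translation": [0, 0, -0.001], "twist": [0, 0, -0.2]}, {"translation": [0, 0, -0.001], "twist": [0, 0, -0.3]}, {"translation": [0, 0, -0.002], "twist": [0, 0, -0.4]}, {"translation": [0, 0, -0.002], "twist": [0, 0, -0.5]}, {"translation": [0, 0, -0.003], "twist": [0, 0, -0.6]}, {"translation": [0, 0, -0.003], "twist": [0, 0, -0.7]}, {"translation": [0, 0, -0.004], "twist": [0, 0, -0.8]}, {"translation": [0, 0, -0.004], "twist": [0, 0, -0.9]}, {"translation": [0, 0, -0.005], "twist": [0, 0, -1.0]}])

```text
t: 18.45
ee_pos: [623.1, -161.3, 257.0]
orientation: [-0.818, -3.033, -0.001]
ft_force: [-1.2, 2.7, 1.5]
width: 43.2
```

send_rows(commands=[{"translation": [0, 0, 0], "twist": [0, 0, -0.1]}, {"translation": [0, 0, -0.001], "twist": [0, 0, -0.2]}, {"translation": [0, 0, -0.001], "twist": [0, 0, -0.3]}, {"translation": [0, 0, -0.002], "twist": [0, 0, -0.4]}, {"translation": [0, 0, -0.002], "twist": [0, 0, -0.5]}, {"translation": [0, 0, -0.003], "twist": [0, 0, -0.6]}, {"translation": [0, 0, -0.003], "twist": [0, 0, -0.7]}, {"translation": [0, 0, -0.004], "twist": [0, 0, -0.8]}, {"translation": [0, 0, -0.004], "twist": [0, 0, -0.9]}, {"translation": [0, 0, -0.005], "twist": [0, 0, -1.0]}])

```text
t: 19.45
ee_pos: [623.2, -161.2, 256.5]
orientation: [-1.543, -2.736, -0.001]
ft_force: [0.8, 4.0, 1.1]
width: 43.7
```

send_rows(commands=[{"translation": [0, 0, 0], "twist": [0, 0, -0.1]}, {"translation": [0, 0, -0.001], "twist": [0, 0, -0.2]}, {"translation": [0, 0, -0.001], "twist": [0, 0, -0.3]}, {"translation": [0, 0, -0.002], "twist": [0, 0, -0.4]}, {"translation": [0, 0, -0.002], "twist": [0, 0, -0.5]}, {"translation": [0, 0, -0.003], "twist": [0, 0, -0.6]}, {"translation": [0, 0, -0.003], "twist": [0, 0, -0.7]}, {"translation": [0, 0, -0.004], "twist": [0, 0, -0.8]}, {"translation": [0, 0, -0.004], "twist": [0, 0, -0.9]}, {"translation": [0, 0, -0.005], "twist": [0, 0, -1.0]}])

```text
t: 20.45
ee_pos: [623.2, -161.1, 256.0]
orientation: [-2.172, -2.27, -0.001]
ft_force: [0.2, 2.7, 1.6]
width: 43.7
```

send_rows(commands=[{"translation": [0, 0, 0], "twist": [0, 0, -0.1]}, {"translation": [0, 0, -0.001], "twist": [0, 0, -0.2]}, {"translation": [0, 0, -0.001], "twist": [0, 0, -0.3]}, {"translation": [0, 0, -0.002], "twist": [0, 0, -0.4]}, {"translation": [0, 0, -0.002], "twist": [0, 0, -0.5]}, {"translation": [0, 0, -0.003], "twist": [0, 0, -0.6]}, {"translation": [0, 0, -0.003], "twist": [0, 0, -0.7]}, {"translation": [0, 0, -0.004], "twist": [0, 0, -0.8]}, {"translation": [0, 0, -0.004], "twist": [0, 0, -0.9]}, {"translation": [0, 0, -0.005], "twist": [0, 0, -1.0]}])

```text
t: 21.45
ee_pos: [623.4, -161.2, 255.5]
orientation: [2.666, 1.662, 0.001]
ft_force: [1.0, 3.0, 0.3]
width: 43.1
```

Run:
```python
from h import *
o=ctrl.get_obs(); print(o['t'],o['qpos'].round(3),o['ee_pos'],o['width'],o['ft_force'],o['moment'])
```

```text
21.45 [-2.720e-01  6.370e-01  1.666e+00  1.000e-03  8.380e-01  1.840e-01] [ 623.37357997 -161.18439236  255.53790324] 43.0971663786117 [0.99602992 3.0191603  0.28317079] [ 0.39314507 -0.07682665  0.02338572]
```

send_rows(commands=[{"translation": [0, 0, 0], "twist": [0, 0, -0.1]}, {"translation": [0, 0, -0.001], "twist": [0, 0, -0.2]}, {"translation": [0, 0, -0.001], "twist": [0, 0, -0.3]}, {"translation": [0, 0, -0.002], "twist": [0, 0, -0.4]}, {"translation": [0, 0, -0.002], "twist": [0, 0, -0.5]}, {"translation": [0, 0, -0.003], "twist": [0, 0, -0.6]}, {"translation": [0, 0, -0.003], "twist": [0, 0, -0.7]}, {"translation": [0, 0, -0.004], "twist": [0, 0, -0.8]}, {"translation": [0, 0, -0.004], "twist": [0, 0, -0.9]}, {"translation": [0, 0, -0.005], "twist": [0, 0, -1.0]}])

```text
t: 22.45
ee_pos: [623.4, -161.3, 255.0]
orientation: [2.994, 0.951, 0.002]
ft_force: [2.0, 2.0, 0.8]
width: 43.6
```

send_rows(commands=[{"translation": [0, 0, 0], "twist": [0, 0, -0.1]}, {"translation": [0, 0, -0.001], "twist": [0, 0, -0.2]}, {"translation": [0, 0, -0.001], "twist": [0, 0, -0.3]}, {"translation": [0, 0, -0.002], "twist": [0, 0, -0.4]}, {"translation": [0, 0, -0.002], "twist": [0, 0, -0.5]}, {"translation": [0, 0, -0.003], "twist": [0, 0, -0.6]}, {"translation": [0, 0, -0.003], "twist": [0, 0, -0.7]}, {"translation": [0, 0, -0.004], "twist": [0, 0, -0.8]}, {"translation": [0, 0, -0.004], "twist": [0, 0, -0.9]}, {"translation": [0, 0, -0.005], "twist": [0, 0, -1.0]}])

```text
t: 23.45
ee_pos: [623.4, -161.4, 254.5]
orientation: [-3.136, -0.18, -0.002]
ft_force: [0.6, 0.8, 0.8]
width: 43.7
```

send_rows(commands=[{"translation": [0, 0, 0], "twist": [0, 0, -0.1]}, {"translation": [0, 0, -0.001], "twist": [0, 0, -0.2]}, {"translation": [0, 0, -0.001], "twist": [0, 0, -0.3]}, {"translation": [0, 0, -0.002], "twist": [0, 0, -0.4]}, {"translation": [0, 0, -0.002], "twist": [0, 0, -0.5]}, {"translation": [0, 0, -0.003], "twist": [0, 0, -0.6]}, {"translation": [0, 0, -0.003], "twist": [0, 0, -0.7]}, {"translation": [0, 0, -0.004], "twist": [0, 0, -0.8]}, {"translation": [0, 0, -0.004], "twist": [0, 0, -0.9]}, {"translation": [0, 0, -0.005], "twist": [0, 0, -1.0]}])

```text
t: 24.45
ee_pos: [623.4, -161.5, 254.1]
orientation: [-3.083, 0.601, -0.002]
ft_force: [1.0, 1.3, 1.2]
width: 43.5
```

send_rows(commands=[{"translation": [0, 0, 0], "twist": [0, 0, -0.1]}, {"translation": [0, 0, -0.001], "twist": [0, 0, -0.2]}, {"translation": [0, 0, -0.001], "twist": [0, 0, -0.3]}, {"translation": [0, 0, -0.002], "twist": [0, 0, -0.4]}, {"translation": [0, 0, -0.002], "twist": [0, 0, -0.5]}, {"translation": [0, 0, -0.003], "twist": [0, 0, -0.6]}, {"translation": [0, 0, -0.003], "twist": [0, 0, -0.7]}, {"translation": [0, 0, -0.004], "twist": [0, 0, -0.8]}, {"translation": [0, 0, -0.004], "twist": [0, 0, -0.9]}, {"translation": [0, 0, -0.005], "twist": [0, 0, -1.0]}])

```text
t: 25.45
ee_pos: [623.4, -161.6, 253.6]
orientation: [-2.839, 1.345, -0.002]
ft_force: [0.3, 0.4, 0.7]
width: 43.6
```

Run:
```python
from h import *
o=ctrl.get_obs(); print(o['t'],o['qpos'].round(3),o['ee_pos'],o['width'],o['ft_force'],o['moment'])
```

```text
25.45 [-0.272  0.64   1.667 -0.     0.834  2.184] [ 623.35797759 -161.60508837  253.59325642] 43.60510472283257 [0.25321289 0.4490821  0.71328791] [0.08481652 0.0858363  0.04676062]
```

No bite yet, as expected. I'll release, wind back, and regrip.

send_rows(commands=[{"translation": [0, 0, 0], "twist": [0, 0, 0]}, {"translation": [0, 0, 0], "twist": [0, 0, 0]}, {"translation": [0, 0, 0], "twist": [0, 0, 0]}, {"translation": [0, 0, 0], "twist": [0, 0, 0]}, {"translation": [0, 0, 0], "twist": [0, 0, 0]}, {"translation": [0, 0, 0], "twist": [0, 0, 0]}, {"translation": [0, 0, 0], "twist": [0, 0, 0.1]}, {"translation": [0, 0, 0], "twist": [0, 0, 0.2]}, {"translation": [0, 0, 0], "twist": [0, 0, 0.35]}, {"translation": [0, 0, 0], "twist": [0, 0, 0.5]}], grip=-1)

```text
t: 26.45
ee_pos: [623.0, -161.5, 253.4]
orientation: [2.987, -0.973, -0.0]
ft_force: [-1.0, 1.0, -0.2]
width: 88.2
```

send_rows(commands=[{"translation": [0, 0, 0], "twist": [0, 0, 0.1]}, {"translation": [0, 0, 0], "twist": [0, 0, 0.2]}, {"translation": [0, 0, 0], "twist": [0, 0, 0.3]}, {"translation": [0, 0, 0], "twist": [0, 0, 0.4]}, {"translation": [0, 0, 0], "twist": [0, 0, 0.5]}, {"translation": [0, 0, 0], "twist": [0, 0, 0.6]}, {"translation": [0, 0, 0], "twist": [0, 0, 0.7]}, {"translation": [0, 0, 0], "twist": [0, 0, 0.8]}, {"translation": [0, 0, 0], "twist": [0, 0, 0.9]}, {"translation": [0, 0, 0], "twist": [0, 0, 1.0]}])

```text
t: 27.45
ee_pos: [623.1, -161.5, 253.4]
orientation: [-3.135, 0.206, -0.0]
ft_force: [-0.8, 0.3, -0.5]
width: 87.9
```

send_rows(commands=[{"translation": [0, 0, 0], "twist": [0, 0, 0.1]}, {"translation": [0, 0, 0], "twist": [0, 0, 0.2]}, {"translation": [0, 0, 0], "twist": [0, 0, 0.3]}, {"translation": [0, 0, 0], "twist": [0, 0, 0.4]}, {"translation": [0, 0, 0], "twist": [0, 0, 0.5]}, {"translation": [0, 0, 0], "twist": [0, 0, 0.6]}, {"translation": [0, 0, 0], "twist": [0, 0, 0.7]}, {"translation": [0, 0, 0], "twist": [0, 0, 0.8]}, {"translation": [0, 0, 0], "twist": [0, 0, 0.9]}, {"translation": [0, 0, 0], "twist": [0, 0, 1.0]}])

```text
t: 28.45
ee_pos: [623.0, -161.5, 253.4]
orientation: [-3.088, -0.576, 0.0]
ft_force: [-0.0, 0.8, -0.4]
width: 88.0
```

send_rows(commands=[{"translation": [0, 0, 0], "twist": [0, 0, 0.1]}, {"translation": [0, 0, 0], "twist": [0, 0, 0.2]}, {"translation": [0, 0, 0], "twist": [0, 0, 0.3]}, {"translation": [0, 0, 0], "twist": [0, 0, 0.4]}, {"translation": [0, 0, 0], "twist": [0, 0, 0.5]}, {"translation": [0, 0, 0], "twist": [0, 0, 0.6]}, {"translation": [0, 0, 0], "twist": [0, 0, 0.7]}, {"translation": [0, 0, 0], "twist": [0, 0, 0.8]}, {"translation": [0, 0, 0], "twist": [0, 0, 0.9]}, {"translation": [0, 0, 0], "twist": [0, 0, 1.0]}])

```text
t: 29.45
ee_pos: [623.0, -161.5, 253.4]
orientation: [2.85, 1.323, -0.0]
ft_force: [-0.5, -0.0, -0.9]
width: 88.0
```

send_rows(commands=[{"translation": [0, 0, 0], "twist": [0, 0, 0.1]}, {"translation": [0, 0, 0], "twist": [0, 0, 0.2]}, {"translation": [0, 0, 0], "twist": [0, 0, 0.3]}, {"translation": [0, 0, 0], "twist": [0, 0, 0.4]}, {"translation": [0, 0, 0], "twist": [0, 0, 0.5]}, {"translation": [0, 0, 0], "twist": [0, 0, 0.6]}, {"translation": [0, 0, 0], "twist": [0, 0, 0.7]}, {"translation": [0, 0, 0], "twist": [0, 0, 0.8]}, {"translation": [0, 0, 0], "twist": [0, 0, 0.9]}, {"translation": [0, 0, 0], "twist": [0, 0, 1.0]}])

```text
t: 30.45
ee_pos: [623.1, -161.5, 253.4]
orientation: [-2.434, -1.986, 0.0]
ft_force: [0.2, 0.9, -0.7]
width: 87.8
```

send_rows(commands=[{"translation": [0, 0, 0], "twist": [0, 0, 0.1]}, {"translation": [0, 0, 0], "twist": [0, 0, 0.2]}, {"translation": [0, 0, 0], "twist": [0, 0, 0.3]}, {"translation": [0, 0, 0], "twist": [0, 0, 0.4]}, {"translation": [0, 0, 0], "twist": [0, 0, 0.5]}, {"translation": [0, 0, 0], "twist": [0, 0, 0.6]}, {"translation": [0, 0, 0], "twist": [0, 0, 0.7]}, {"translation": [0, 0, 0], "twist": [0, 0, 0.8]}, {"translation": [0, 0, 0], "twist": [0, 0, 0.9]}, {"translation": [0, 0, 0], "twist": [0, 0, 1.0]}])

```text
t: 31.45
ee_pos: [623.1, -161.5, 253.4]
orientation: [-1.867, -2.527, 0.0]
ft_force: [0.2, -0.1, -0.7]
width: 87.9
```

send_rows(commands=[{"translation": [0, 0, 0], "twist": [0, 0, 0.1]}, {"translation": [0, 0, 0], "twist": [0, 0, 0.2]}, {"translation": [0, 0, 0], "twist": [0, 0, 0.3]}, {"translation": [0, 0, 0], "twist": [0, 0, 0.4]}, {"translation": [0, 0, 0], "twist": [0, 0, 0.5]}, {"translation": [0, 0, 0], "twist": [0, 0, 0.6]}, {"translation": [0, 0, 0], "twist": [0, 0, 0.7]}, {"translation": [0, 0, 0], "twist": [0, 0, 0.8]}, {"translation": [0, 0, 0], "twist": [0, 0, 0.9]}, {"translation": [0, 0, 0], "twist": [0, 0, 1.0]}])

```text
t: 32.45
ee_pos: [623.0, -161.6, 253.4]
orientation: [-1.184, -2.91, 0.0]
ft_force: [-0.4, 0.3, 0.6]
width: 87.9
```

send_rows(commands=[{"translation": [0, 0, 0], "twist": [0, 0, 0.1]}, {"translation": [0, 0, 0], "twist": [0, 0, 0.2]}, {"translation": [0, 0, 0], "twist": [0, 0, 0.3]}, {"translation": [0, 0, 0], "twist": [0, 0, 0.4]}, {"translation": [0, 0, 0], "twist": [0, 0, 0.5]}, {"translation": [0, 0, 0], "twist": [0, 0, 0.6]}, {"translation": [0, 0, 0], "twist": [0, 0, 0.7]}, {"translation": [0, 0, 0], "twist": [0, 0, 0.8]}, {"translation": [0, 0, 0], "twist": [0, 0, 0.9]}, {"translation": [0, 0, 0], "twist": [0, 0, 1.0]}])

```text
t: 33.45
ee_pos: [623.0, -161.6, 253.4]
orientation: [-0.427, -3.112, 0.0]
ft_force: [0.2, -0.3, 0.4]
width: 87.7
```

send_rows(commands=[{"translation": [0, 0, 0], "twist": [0, 0, 0.1]}, {"translation": [0, 0, 0], "twist": [0, 0, 0.2]}, {"translation": [0, 0, 0], "twist": [0, 0, 0.3]}, {"translation": [0, 0, 0], "twist": [0, 0, 0.4]}, {"translation": [0, 0, 0], "twist": [0, 0, 0.5]}, {"translation": [0, 0, 0], "twist": [0, 0, 0.6]}, {"translation": [0, 0, 0], "twist": [0, 0, 0.7]}, {"translation": [0, 0, 0], "twist": [0, 0, 0.8]}, {"translation": [0, 0, 0], "twist": [0, 0, 0.9]}, {"translation": [0, 0, 0], "twist": [0, 0, 1.0]}])

```text
t: 34.45
ee_pos: [623.1, -161.6, 253.4]
orientation: [0.356, -3.121, 0.0]
ft_force: [0.2, -0.3, 0.4]
width: 87.7
```

send_rows(commands=[{"translation": [0, 0, 0], "twist": [0, 0, 0]}, {"translation": [0, 0, 0], "twist": [0, 0, 0]}, {"translation": [0, 0, 0], "twist": [0, 0, 0]}, {"translation": [0, 0, 0], "twist": [0, 0, 0]}, {"translation": [0, 0, 0], "twist": [0, 0, 0]}, {"translation": [0, 0, 0], "twist": [0, 0, 0]}, {"translation": [0, 0, 0], "twist": [0, 0, 0]}, {"translation": [0, 0, 0], "twist": [0, 0, 0]}, {"translation": [0, 0, 0], "twist": [0, 0, 0]}, {"translation": [0, 0, 0], "twist": [0, 0, 0]}], grip=1)

```text
t: 35.45
ee_pos: [623.0, -161.5, 253.4]
orientation: [0.353, -3.122, -0.0]
ft_force: [0.2, 1.3, 0.4]
width: 43.3
```

Run:
```python
from h import *
o=ctrl.get_obs(); print(o['t'],o['qpos'].round(3),o['ee_pos'],o['width'],o['ft_force'],o['moment'])
```

```text
35.45 [-0.272  0.64   1.667  0.     0.835 -2.068] [ 623.03048625 -161.46673488  253.35957639] 43.342066836468454 [0.22544779 1.31508162 0.39260827] [0.21986296 0.02916284 0.00241583]
```

send_rows(commands=[{"translation": [0, 0, 0], "twist": [0, 0, -0.1]}, {"translation": [0, 0, -0.001], "twist": [0, 0, -0.2]}, {"translation": [0, 0, -0.001], "twist": [0, 0, -0.3]}, {"translation": [0, 0, -0.002], "twist": [0, 0, -0.4]}, {"translation": [0, 0, -0.002], "twist": [0, 0, -0.5]}, {"translation": [0, 0, -0.003], "twist": [0, 0, -0.6]}, {"translation": [0, 0, -0.003], "twist": [0, 0, -0.7]}, {"translation": [0, 0, -0.004], "twist": [0, 0, -0.8]}, {"translation": [0, 0, -0.004], "twist": [0, 0, -0.9]}, {"translation": [0, 0, -0.005], "twist": [0, 0, -1.0]}])

```text
t: 36.45
ee_pos: [623.1, -161.3, 252.9]
orientation: [-0.433, -3.111, -0.0]
ft_force: [-0.1, 2.4, 1.4]
width: 43.6
```

```bash
cat > m.py <<'E'
from h import *
L=[]
for i in range(4):
    o=ctrl.get_obs(); L.append(np.r_[o['ft_force'],o['moment'],o['joint_torque'][5]]); 
    if i<3: ctrl.get_image('side')
print(o['t'],o['qpos'][5].round(3),'mz',[round(l[5],3) for l in L],'mean',np.mean(L,0).round(3))
E
python3 m.py
```

```text
36.6 -1.569 mz [np.float64(-0.005), np.float64(-0.091), np.float64(-0.034), np.float64(-0.055)] mean [ 0.034  2.157  0.961  0.348  0.039 -0.046 -0.054]
```

send_rows(commands=[{"translation": [0, 0, 0], "twist": [0, 0, -0.1]}, {"translation": [0, 0, -0.001], "twist": [0, 0, -0.2]}, {"translation": [0, 0, -0.001], "twist": [0, 0, -0.3]}, {"translation": [0, 0, -0.002], "twist": [0, 0, -0.4]}, {"translation": [0, 0, -0.002], "twist": [0, 0, -0.5]}, {"translation": [0, 0, -0.003], "twist": [0, 0, -0.6]}, {"translation": [0, 0, -0.003], "twist": [0, 0, -0.7]}, {"translation": [0, 0, -0.004], "twist": [0, 0, -0.8]}, {"translation": [0, 0, -0.004], "twist": [0, 0, -0.9]}, {"translation": [0, 0, -0.005], "twist": [0, 0, -1.0]}])

```text
t: 37.6
ee_pos: [623.1, -161.3, 252.4]
orientation: [-1.188, -2.908, -0.001]
ft_force: [-0.0, 3.6, 1.7]
width: 43.4
```

```bash
python3 m.py
```

```text
37.75 -1.07 mz [np.float64(0.026), np.float64(-0.068), np.float64(-0.065), np.float64(-0.072)] mean [ 2.000e-03  3.418e+00  1.255e+00  5.860e-01 -1.800e-02 -4.500e-02
 -5.300e-02]
```

send_rows(commands=[{"translation": [0, 0, 0], "twist": [0, 0, -0.1]}, {"translation": [0, 0, -0.001], "twist": [0, 0, -0.2]}, {"translation": [0, 0, -0.001], "twist": [0, 0, -0.3]}, {"translation": [0, 0, -0.002], "twist": [0, 0, -0.4]}, {"translation": [0, 0, -0.002], "twist": [0, 0, -0.5]}, {"translation": [0, 0, -0.003], "twist": [0, 0, -0.6]}, {"translation": [0, 0, -0.003], "twist": [0, 0, -0.7]}, {"translation": [0, 0, -0.004], "twist": [0, 0, -0.8]}, {"translation": [0, 0, -0.004], "twist": [0, 0, -0.9]}, {"translation": [0, 0, -0.005], "twist": [0, 0, -1.0]}])

```text
t: 38.75
ee_pos: [623.2, -161.2, 251.9]
orientation: [1.869, 2.525, 0.001]
ft_force: [0.7, 5.4, 1.2]
width: 43.5
```

```bash
cat > m1.py <<'E'
from h import *
for i in range(2):
    o=ctrl.get_obs(); print(round(o['t'],2),o['qpos'][5].round(3),'F',o['ft_force'].round(2),'M',o['moment'].round(3),'tau6',o['joint_torque'][5].round(3))
    if i<1: ctrl.get_image('side')
E
python3 m1.py
```

```text
38.75 -0.568 F [0.67 5.4  1.25] M [ 0.679 -0.027  0.01 ] tau6 -0.625
38.8 -0.566 F [0.86 5.61 1.57] M [ 0.751 -0.083 -0.078] tau6 -0.201
```

send_rows(commands=[{"translation": [0, 0, 0], "twist": [0, 0, -0.1]}, {"translation": [0, 0, -0.001], "twist": [0, 0, -0.2]}, {"translation": [0, 0, -0.001], "twist": [0, 0, -0.3]}, {"translation": [0, 0, -0.002], "twist": [0, 0, -0.4]}, {"translation": [0, 0, -0.002], "twist": [0, 0, -0.5]}, {"translation": [0, 0, -0.003], "twist": [0, 0, -0.6]}, {"translation": [0, 0, -0.003], "twist": [0, 0, -0.7]}, {"translation": [0, 0, -0.004], "twist": [0, 0, -0.8]}, {"translation": [0, 0, -0.004], "twist": [0, 0, -0.9]}, {"translation": [0, 0, -0.005], "twist": [0, 0, -1.0]}])

```text
t: 39.8
ee_pos: [623.3, -161.2, 251.5]
orientation: [2.435, 1.985, 0.001]
ft_force: [1.0, 5.0, 0.6]
width: 43.1
```

```bash
python3 m1.py
```

```text
39.8 -0.069 F [1.02 5.02 0.59] M [ 0.752 -0.051  0.068] tau6 -0.604
39.85 -0.066 F [1.1  4.79 0.88] M [ 0.758 -0.145 -0.025] tau6 -0.164
```

send_rows(commands=[{"translation": [0, 0, 0], "twist": [0, 0, -0.1]}, {"translation": [0, 0, -0.001], "twist": [0, 0, -0.2]}, {"translation": [0, 0, -0.001], "twist": [0, 0, -0.3]}, {"translation": [0, 0, -0.002], "twist": [0, 0, -0.4]}, {"translation": [0, 0, -0.002], "twist": [0, 0, -0.5]}, {"translation": [0, 0, -0.003], "twist": [0, 0, -0.6]}, {"translation": [0, 0, -0.003], "twist": [0, 0, -0.7]}, {"translation": [0, 0, -0.004], "twist": [0, 0, -0.8]}, {"translation": [0, 0, -0.004], "twist": [0, 0, -0.9]}, {"translation": [0, 0, -0.005], "twist": [0, 0, -1.0]}])

```text
t: 40.85
ee_pos: [623.4, -161.3, 251.1]
orientation: [2.85, 1.321, 0.001]
ft_force: [2.4, 5.1, 0.8]
width: 43.5
```

```bash
python3 m1.py
```

```text
40.85 0.431 F [2.38 5.08 0.85] M [ 0.709 -0.101  0.114] tau6 -0.533
40.9 0.433 F [2.36 4.71 0.99] M [ 0.792 -0.183  0.035] tau6 -0.109
```

send_rows(commands=[{"translation": [0, 0, 0], "twist": [0, 0, -0.1]}, {"translation": [0, 0, -0.001], "twist": [0, 0, -0.2]}, {"translation": [0, 0, -0.001], "twist": [0, 0, -0.3]}, {"translation": [0, 0, -0.002], "twist": [0, 0, -0.4]}, {"translation": [0, 0, -0.002], "twist": [0, 0, -0.5]}, {"translation": [0, 0, -0.003], "twist": [0, 0, -0.6]}, {"translation": [0, 0, -0.003], "twist": [0, 0, -0.7]}, {"translation": [0, 0, -0.004], "twist": [0, 0, -0.8]}, {"translation": [0, 0, -0.004], "twist": [0, 0, -0.9]}, {"translation": [0, 0, -0.005], "twist": [0, 0, -1.0]}])

```text
t: 41.9
ee_pos: [623.4, -161.3, 250.6]
orientation: [3.088, 0.575, 0.002]
ft_force: [1.5, 4.7, 1.8]
width: 43.6
```

```bash
python3 m1.py
```

```text
41.9 0.93 F [1.47 4.7  1.82] M [ 0.842 -0.137  0.221] tau6 -0.463
41.95 0.933 F [1.75 4.23 0.53] M [ 0.847 -0.187  0.127] tau6 -0.033
```

The torque rises linearly. All fits put the bite near 6.3 rad of total turn, so the target is about 7.87 and I need about 0.37 rad more.

send_rows(commands=[{"translation": [0, 0, 0], "twist": [0, 0, -0.07]}, {"translation": [0, 0, -0.001], "twist": [0, 0, -0.14]}, {"translation": [0, 0, -0.001], "twist": [0, 0, -0.21]}, {"translation": [0, 0, -0.001], "twist": [0, 0, -0.29]}, {"translation": [0, 0, -0.002], "twist": [0, 0, -0.36]}, {"translation": [0, 0, -0.002], "twist": [0, 0, -0.43]}, {"translation": [0, 0, -0.002], "twist": [0, 0, -0.5]}, {"translation": [0, 0, -0.003], "twist": [0, 0, -0.58]}, {"translation": [0, 0, -0.003], "twist": [0, 0, -0.66]}, {"translation": [0, 0, -0.003], "twist": [0, 0, -0.74]}])

```text
t: 42.95
ee_pos: [623.4, -161.4, 250.3]
orientation: [3.141, -0.001, 0.002]
ft_force: [1.7, 5.1, 1.2]
width: 43.6
```

```bash
python3 m1.py
```

```text
42.95 1.299 F [1.66 5.14 1.19] M [ 0.781 -0.286  0.29 ] tau6 -0.279
43.0 1.302 F [2.43 4.02 0.38] M [ 0.803 -0.244  0.149] tau6 0.076
```

Final moving torque is 0.29 N m, about 0.27 above free and within the quarter-turn range. I'll release and retreat.

send_rows(commands=[{"translation": [0, 0, 0], "twist": [0, 0, 0]}, {"translation": [0, 0, 0], "twist": [0, 0, 0]}, {"translation": [0, 0, 0], "twist": [0, 0, 0]}, {"translation": [0, 0, 0], "twist": [0, 0, 0]}, {"translation": [0, 0, 0], "twist": [0, 0, 0]}, {"translation": [0, 0, 0], "twist": [0, 0, 0]}, {"translation": [0, 0, 0], "twist": [0, 0, 0]}, {"translation": [0, 0, 0], "twist": [0, 0, 0]}, {"translation": [0, 0, 0], "twist": [0, 0, 0]}, {"translation": [0, 0, 0], "twist": [0, 0, 0]}], grip=-1)

```text
t: 44.0
ee_pos: [623.1, -161.5, 250.1]
orientation: [-3.142, 0.005, -0.0]
ft_force: [-0.1, 0.6, -0.4]
width: 88.2
```

send_rows(commands=[{"translation": [0, 0, 0.08], "twist": [0, 0, 0]}, {"translation": [0, 0, 0.18], "twist": [0, 0, 0]}, {"translation": [0, 0, 0.28], "twist": [0, 0, 0]}, {"translation": [0, 0, 0.39], "twist": [0, 0, 0]}, {"translation": [0, 0, 0.5], "twist": [0, 0, 0]}, {"translation": [0, 0, 0.61], "twist": [0, 0, 0]}, {"translation": [0, 0, 0.72], "twist": [0, 0, 0]}, {"translation": [0, 0, 0.82], "twist": [0, 0, 0]}, {"translation": [0, 0, 0.92], "twist": [0, 0, 0]}, {"translation": [0, 0, 1.0], "twist": [0, 0, 0]}])

```text
t: 45.0
ee_pos: [623.1, -161.6, 351.1]
orientation: [3.141, -0.005, 0.001]
ft_force: [1.3, 0.1, 0.0]
width: 87.6
```

send_rows(commands=[{"translation": [-0.05, 0.1, 0.1], "twist": [0, 0, 0]}, {"translation": [-0.1, 0.2, 0.2], "twist": [0, 0, 0]}, {"translation": [-0.15, 0.3, 0.3], "twist": [0, 0, 0]}, {"translation": [-0.2, 0.4, 0.4], "twist": [0, 0, 0]}, {"translation": [-0.25, 0.5, 0.5], "twist": [0, 0, 0]}, {"translation": [-0.3, 0.6, 0.6], "twist": [0, 0, 0]}, {"translation": [-0.35, 0.7, 0.7], "twist": [0, 0, 0]}, {"translation": [-0.4, 0.8, 0.8], "twist": [0, 0, 0]}, {"translation": [-0.45, 0.9, 0.9], "twist": [0, 0, 0]}, {"translation": [-0.5, 1.0, 1.0], "twist": [0, 0, 0]}])

```text
t: 46.0
ee_pos: [572.6, -60.7, 450.9]
orientation: [-3.142, 0.005, -0.0]
ft_force: [-0.3, -0.5, -0.2]
width: 87.7
```

Run:
```python
from h import *
o=ctrl.get_obs(); print(o['t'],o['width'],o['ft_force'],o['moment'])
t=shot('top'); d=shot('side')
a=cv2.resize(d['img'][190:310,300:440,::-1],(490,420),interpolation=cv2.INTER_CUBIC)
b=cv2.resize(t['img'][145:235,340:405,::-1],(303,420),interpolation=cv2.INTER_CUBIC)
cv2.imwrite('pics/f.png',np.hstack([a,b]))
```

```text
46.0 87.73896506252613 [-0.25119124 -0.45231016 -0.22252165] [-0.05916607  0.16565876  0.02349988]
```

View pics/f.png

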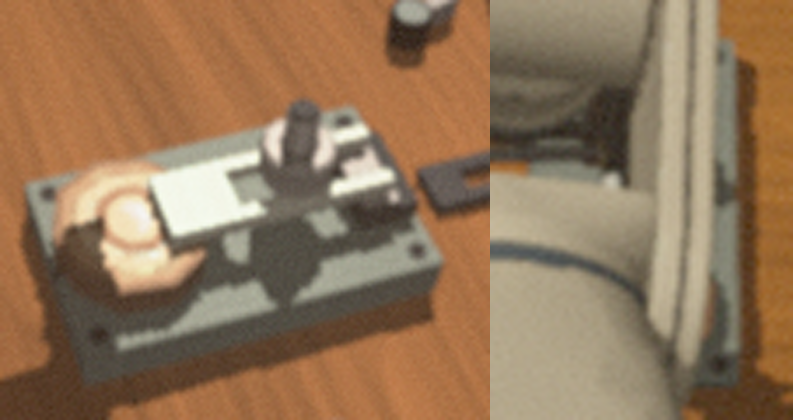

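The side view shows the clamp straddling the stud: toe on the slab at (195,200), tips on the step block at (360,180), nut down on it at (300,150). The top view is blocked by the arm. The slab appears unmoved, so I'll hand in.

```bash
python3 -c "
from workcell import ctrl
print(ctrl.close_job())"
```

```text
the job is handed in; nothing more can be done
None
```

The agate slab is clamped and the job is handed in at 46 s of the 64 s allowed. I slid the U-clamp's fork in under the nut and let go of it with its toe on the slab and its tips on the step block. I then ran the nut down about 7.9 rad clockwise in two strokes.

- **Bite and snugness:** Torque rose from about 6.3 rad of turn, and I stopped about 1.57 rad (a quarter turn) past that. The final turning moment was about 0.29 N m against about 0.02–0.04 N m when turning freely. The wrist moment reading is noisy (about ±0.03 N m), so the bite point is good to about 0.15 rad.
- **Clamp and slab:** The last side view shows the fork straddling the stud, the toe on the slab, the tips on the step block and the nut down on the clamp. The slab looked unmoved by eye; I did not re-measure its position.
- **Forces:** The largest wrist force I read was about 6 N, and the gripper was open and clear of everything when I handed in.
- **Not checked:** The arm blocked the last top view, so it could not confirm any of this. I did not re-measure the other things on the bench; the arm never went near them.

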